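Shut a leaking plug tap so that it holds, and set the drip pan

TASK

The oil drum's brass tap stands part open and its tapered key has worked loose. Turn the key to shut, bar square across the pipe, bearing down on it as you turn so that it beds tight into its taper with about 2 mm or less left under its collar, and stays so. Slide the drip pan up onto the drum's baseboard so that it stands under the spout, and leave the other things on the bench where they are.

Things in the scene. Friction and masses are not known exactly. Their poses are not given: they have to be found in the camera images.
- keg: grey steel drum, 200 mm in diameter, 280 mm long, top at 294 mm, lying on a wooden cradle, all fixed to the bench. Origin: on the tap's vertical axis at bench height. y axis: along the brass pipe, from the drum (its head is at y -120 mm) out to the spout (+y); x: square across the pipe; z up. The pipe's axis is 125 mm high
- tap_rim (a point): centre of the tap body's top face, on the tap's vertical axis, 150 mm above the bench. The tap body is a brass barrel 41 mm wide, 56 mm high, with an upright tapered bore
- spout (a point): centre of the spout's downward mouth, 80 mm above the bench, 45 mm along the drum's +y from the tap's axis; the spout is 27 mm wide, the top of its bend is at 136 mm
- board_edge (a point): middle of the edge, 10 mm above the bench and 108 mm along the drum's +y from the tap's axis, where the cradle's flat, slippery oil-soaked wooden baseboard (10 mm thick, 200 mm wide in the drum's x, reaching back under tap and drum) ends in a plain bevel: a ramp down to bench level 60 mm further along +y
- key: the tap's loose brass key, 0.25 kg, upright: tapered plug inside the tap, round collar 39 mm wide, 5 mm thick, stem 15 mm thick, T bar on top. Origin: on its axis at the collar's underside, so its height above point tap_rim is the gap under the collar: about 5 mm at first (loose), 0 when the collar meets the tap. x: along the bar, z up its axis
- key_bar (a point): middle of the key's T bar, 34 mm above the key's origin: bar 56 mm long (key's x), 11 mm thick (key's y), 18 mm high. Bar along the pipe: open; square across it (drum's x, either way round): shut. It starts 45 to 80 degrees anticlockwise of shut, seen from above, and can turn either way without stops
- key_plug (a point): on the key's axis, in the plug, 32 mm below its origin. The plug is a cone (radius 12 to 9 mm, 8 percent a side) held by friction alone: pressed straight down, even with 25 N, it stops after some 2 mm; turned while pressed with 15 to 20 N it works down 3 to 4 mm (rocked to and fro under pressure, a little more) and stays when let go. Turning takes up to about 0.5 N m
- pan: plain round aluminium drip pan, 0.2 to 0.3 kg, 110 mm in diameter (rim bead 115 mm), 36 mm high, wall 2.5 mm, open on top. Origin: centre of its underside. It stands on the bench beyond the bevel; on the baseboard its origin is 10 mm above the bench
- jar: bystander: amber glass jar with a dark lid, 68 mm in diameter, 88 mm high. Origin: centre of its underside
- sander: bystander: cork sanding block, 110 x 62 x 30 mm. Origin: centre of its underside
- brush: bystander: flat paint brush lying down, 190 mm long along its x, 52 mm wide, 18 mm high. Origin: on its underside near mid-length
- offcut: bystander: strip of light wood, 150 x 45 x 22 mm. Origin: centre of its underside
There are look-alikes about, which are no part of the job. What is meant by the pan is not brown, green or turquoise, and is the smaller of those in its own colour.

How it is judged:
By the outcome, as a careful person would: the job done as asked, in the order asked, and still so for the second after the job is handed in, with the robot touching nothing.
It also fails if it takes over 72 s, if anything falls off the work surface, if the arm or the gripper's body presses on something with over 40 N, if the wrist force passes 120 N, or if a joint passes its speed limit or range.

ROBOT

A 6-joint arm with a two-finger parallel gripper is mounted at the origin on the work surface. World frame = base frame: x ahead of the robot, y to its left, z up, the work surface at z = 0. Lengths are in m, angles in rad, forces in N, time in s.
With the tool pointing down it reaches from about 0.275 to 0.825 m from the base axis. Payload 4.9 kg.
Tool frame: the origin (TCP) lies at the centre of the arm's flange, where the gripper is bolted on; the fingertips stand 173 mm ahead of it and the grasp point (between the pads) lies 155 mm ahead of it; x points along the fingers, z is the direction in which the jaws open and shut, and the axes are right-handed (so a half turn about x gives the same grasp; the last joint's range is limited). The gripper opens to 85 mm and grips with 20 to 120 N. Pads are 22 mm wide; open, the fingers measure 114 mm over their backs; the gripper's body (76 mm by 85 mm) begins 54 mm behind the grasp point. The pads swing forward as they close: fully open they stand 13 mm farther back than shut.
Start: joints at [1.032, 0.326, -0.193, 1.052, 0, 1.437], TCP at [0.217, 0.506, 0.405] pointing down, gripper open.
Joint ranges: [-2.65, 2.65], [-0.97, 1.79], [-1.3, 1.35], [-1.93, 2.1], [-1.47, 1.37], [-3.14, 3.14]. Speed limits (rad/s): [2.57, 2.57, 3.14, 3.14, 3.14, 3.14].

INTERFACE

Orientations are given as a unit quaternion [x, y, z, w].
In Python, from workcell import get_obs, get_image, camera_info, ctrl gives the robot as it stands.
- The arm moves only by the shell command python3 -m crank 'ROWS' [FORCE]. ROWS is JSON, a list that holds one entry, the list of rows, each a list of 5 numbers: the shift along the tool's x, y, z in mm, then the turn about the tool's x in rad, then the gripper's target within -1 to 1 (fully open at 1, half-way at 0, shut at -1). A call has 1 to 12 rows; each row shifts and turns the commanded pose from where the row before left it, along the tool's axes as they then stand; what a row does not reach is not made up. A row lasts 1/10 s, in which the tool goes at most 50 mm and 8.59 degrees, less where a joint would pass 70% of its speed; a pose out of reach is approached as far as the arm can. A call is refused whole if a number of a shift passes 50 or a number of a turn 0.15, either way. A call with a gripper value outside its range is refused whole. The fingers move at their own pace and stop on an object; FORCE is the grip in N (left out, the last holds). Time passes only in rows, so rows that do not move let the fingers close. It gives the time, the measured TCP pose, the force and the opening at its end, in the units of the state.
- get_obs(): the state, without advancing time (a new reading comes with each control period).
- get_image(name): name is "side" or "top"; returns the picture (420x560x3 uint8, red, green, blue); there is no depth.
- camera_info(name): a dict with "vfov" (degrees; the focal length in pixels is half the picture's height over the tangent of half this angle, whatever the lens; pixels are square), "cx", "cy" (the principal point, pixels), "R" (3x3) and "t" (3): a world point X has camera coordinates R X + t. Camera axes: x right, y down, z forward; pixel columns grow to the right and rows downward; lengths in m; the calibration is good to about 2 mm. A picture is of the moment at which its call begins. camera_info takes no time and is no camera call.
- ctrl.sign_off(): hands the job in, once; it reports no verdict.
The state is a dict: "time": time; "qpos": joint angles; "dq": joint speeds; "joint_efforts": joint torques, N m; "tcp_pos": TCP position; "ee_rot": TCP orientation; "wrist_force": force on the tool from outside, world axes, zero at the start; "wrist_torque": the same for the moment, N m; "grip_width": finger opening in m.
Only numpy, scipy, OpenCV 4.12 (cv2) and the standard library are available. Lean on these libraries where they do the work, as an engineer would, in place of code of your own. Each camera call takes 0.05 s, during which the arm holds its last target. There are 200 camera calls.

## Working session

There is one attempt and no reset: what is moved stays moved. The work goes in short steps, Python scripts to look and compute and a shell command to move; the robot and the scene stay as the last step left them, time stands still between calls to the robot, and variables do not carry over. Pictures are saved under pics/ and viewed, on a budget of 10 in all, crops included, one or two more only if the job needs it, and the job is handed in when it is done.

```bash
mkdir -p pics; ls
python3 - <<'E'
from workcell import get_obs,get_image,camera_info
import cv2
for n in("top","side"):
    cv2.imwrite(f"pics/{n}0.png",get_image(n)[:,:,::-1]); print(n,camera_info(n))
o=get_obs();print(o)
E
```

```text
pics
top {'vfov': 46.67484670943192, 'cx': 291.9133000717427, 'cy': 210.90878172656184, 'R': array([[-0.00814888, -0.99967006,  0.02435925],
       [-0.99466911,  0.00559911, -0.10296608],
       [ 0.10279571, -0.02506845, -0.99438655]]), 't': array([0.05282507, 0.57378333, 1.15336309])}
side {'vfov': 45.60110572456027, 'cx': 279.1397303118895, 'cy': 207.1452081486665, 'R': array([[-0.99805127, -0.06194599, -0.00750729],
       [-0.04140793,  0.747496  , -0.66297445],
       [ 0.04668027, -0.66137163, -0.74860438]]), 't': array([0.57861914, 0.0712749 , 1.4234364 ])}
{'time': 0.1, 'qpos': array([ 1.03179280e+00,  3.26859712e-01, -1.93491684e-01,  1.05200679e+00,
        4.98030458e-06,  1.43661071e+00]), 'dq': array([-0.00020298, -0.00304599,  0.00071685,  0.00167168,  0.00155479,
        0.00190727]), 'joint_efforts': array([ 4.50238622e-04, -4.44238508e+01,  2.63038337e+01,  7.84464326e-03,
       -1.21713174e-04,  3.75352400e-06]), 'tcp_pos': array([0.21646583, 0.50532953, 0.40398244]), 'ee_rot': array([-0.38951562,  0.59080552,  0.3890396 ,  0.58980896]), 'wrist_force': array([-0.33567581, -0.41989329, -0.23159399]), 'wrist_torque': array([-0.03276138,  0.01221867,  0.01142216]), 'grip_width': 0.08569366416479572}
```

View pics/top0.png

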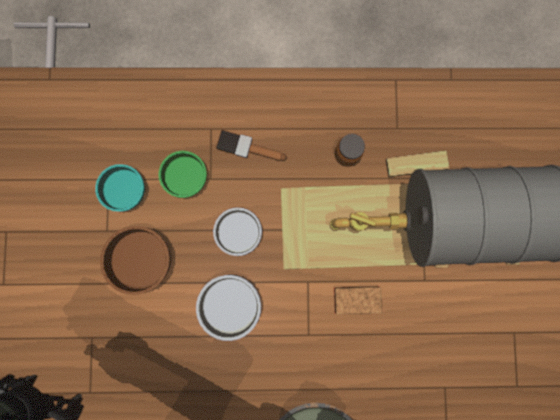

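View pics/side0.png

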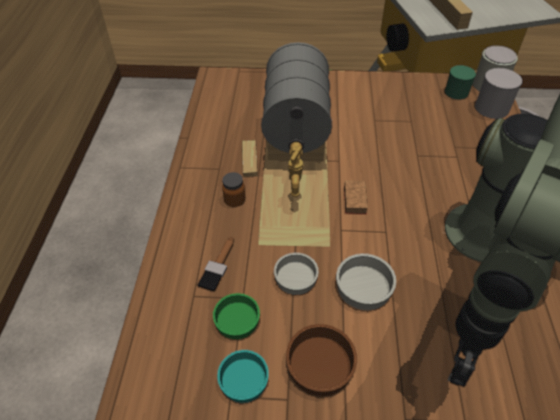

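Top view, pan candidates: small grey (237,232), large grey (228,307), brown (138,261), green (184,175), turquoise (120,188). The small grey one is the pan. The tap key is near (360,221), with its bar tilted. Next is a close crop.

```bash
cat > h.py <<'E'
import numpy as np, cv2
from workcell import get_obs,get_image,camera_info
def K(n):
    c=camera_info(n); f=210/np.tan(np.radians(c['vfov']/2)); return c,f
def proj(n,X):
    c,f=K(n); p=np.atleast_2d(X)@c['R'].T+c['t']; return np.c_[c['cx']+f*p[:,0]/p[:,2],c['cy']+f*p[:,1]/p[:,2]]
def unproj(n,u,v,z):
    c,f=K(n); R,t=c['R'],c['t']; d=R.T@np.array([(u-c['cx'])/f,(v-c['cy'])/f,1]); o=-R.T@t
    return o+d*(z-o[2])/d[2]
def crop(im,u0,v0,w,h,s):
    return cv2.resize(im[v0:v0+h,u0:u0+w],None,fx=s,fy=s,interpolation=cv2.INTER_CUBIC)
E
python3 - <<'E'
from h import *
t=cv2.imread('pics/top0.png');s=cv2.imread('pics/side0.png')
a=crop(t,205,175,230,100,3.4)[:,:782]; b=crop(s,255,135,90,70,3.4);b2=crop(s,255,225,90,70,3.4)
b=np.hstack([b,b2]); b=cv2.copyMakeBorder(b,0,0,0,782-b.shape[1],cv2.BORDER_CONSTANT)
cv2.imwrite('pics/c1.png',np.vstack([a,b]))
for n,u,v,z in [('top',237.5,231.5,.036),('top',282,187,.0),('top',284,269,.0),('top',335,223,.13),('top',405,220,.135),('side',297,272,.036),('side',260,243,.0),('side',330,244,0)]: print(n,u,v,unproj(n,u,v,z).round(4))
E
```

```text
top 237.5 231.5 [0.5245 0.1799 0.036 ]
top 282 187 [0.6374 0.0724 0.    ]
top 284 269 [0.4337 0.0688 0.    ]
top 335 223 [ 0.5362 -0.044   0.13  ]
top 405 220 [ 0.5415 -0.1992  0.135 ]
side 297 272 [0.5213 0.1904 0.036 ]
side 260 243 [0.629  0.0743 0.    ]
side 330 244 [0.4328 0.0668 0.    ]
```

View pics/c1.png

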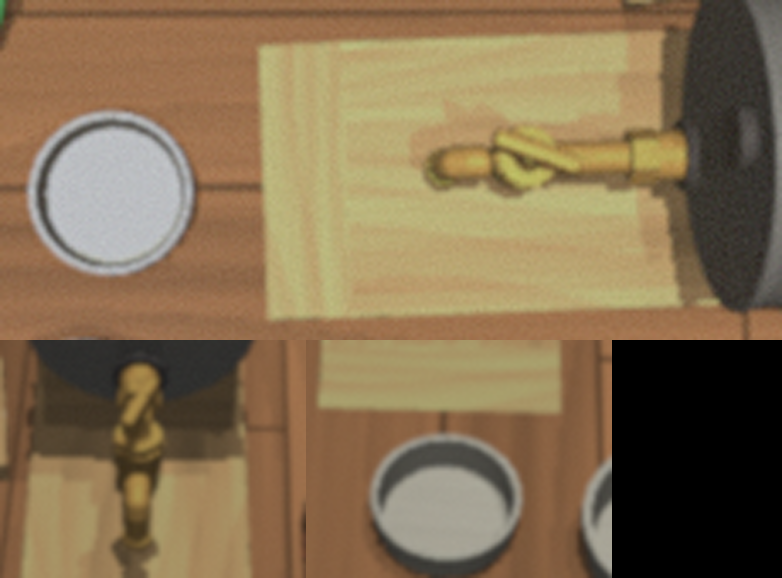

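Run:
```python
from h import *
from scipy.optimize import least_squares
def W(p,L):
    c,s=np.cos(p[2]),np.sin(p[2]); L=np.atleast_2d(L); return np.c_[p[0]+c*L[:,0]-s*L[:,1],p[1]+s*L[:,0]+c*L[:,1],L[:,2]]
T=[((.1,.168,0),(281.5,188.8)),((-.1,.168,0),(283.8,268.5)),((0,0,.198),(362.9,219.7)),((.1,.168,0),None)]
S=[((.1,.168,0),(258.8,244.1)),((-.1,.168,0),(329.7,246.2)),((0,0,.19),(295,152.8))]
T=T[:3]
f=lambda p:np.r_[(proj('top',W(p,[a for a,b in T]))-[b for a,b in T]).ravel(),(proj('side',W(p,[a for a,b in S]))-[b for a,b in S]).ravel()]
for sub in (slice(0,6),slice(6,12),slice(0,12)):
  r=least_squares(lambda p:f(p)[sub],[.53,-.1,0]); print(r.x.round(4),np.degrees(r.x[2]),r.fun.round(1))
p=r.x
e=[unproj('top',351.2,213.8,.198),unproj('top',375,225.6,.198)];d=e[1]-e[0];print('bar',d,np.linalg.norm(d),'ang',np.degrees(np.arctan2(d[1],d[0])), np.mean(e,0))
print('spout',W(p,(0,.045,.08)))
print('pan',unproj('top',237.4,231.8,.036),unproj('side',255+(446-306)/3.4,225+(497-340)/3.4,.036))
im=[]
for n,fn in(('top','top0'),('side','side0')):
  i=cv2.imread(f'pics/{fn}.png');sc=4
  q=[(.1,.168,0),(-.1,.168,0),(0,.0,.150),(0,.045,.136),(0,-.12,.125),(.0,.0,.198),(.1,.108,.01),(-.1,.108,.01)]
  u0,v0=(270,170) if n=='top' else (240,130)
  w,h=(170,110) if n=='top' else (110,125)
  c=crop(i,u0,v0,w,h,sc)
  for u,v in proj(n,W(p,q)): cv2.circle(c,(int((u-u0+.5)*sc),int((v-v0+.5)*sc)),3,(0,0,255),1)
  im.append(c)
c=np.zeros((600,800,3),np.uint8)
a=cv2.resize(im[0],None,fx=.64,fy=.64);b=cv2.resize(im[1],None,fx=.78,fy=.78);c[:a.shape[0],:a.shape[1]]=a;c[:b.shape[0],440:440+b.shape[1]]=b
cv2.imwrite('pics/c2.png',c[:400])
```

```text
[ 0.5375 -0.0957  0.0219] 1.2539426042495818 [-0.3 -0.4 -0.3  0.4  0.5 -0.1]
[ 0.5394 -0.0928  0.0353] 2.0235460475479172 [-0.5  0.1  0.1 -0.8  0.4  0.9]
[ 0.5382 -0.0949  0.0267] 1.5282416232796046 [-0.8 -0.3 -0.5  0.5  0.1 -0.4 -0.5 -0.8 -0.  -1.2  0.9  0.4]
bar [-0.02496937 -0.04920414  0.        ] 0.055177140481624594 ang -116.90618842765537 [ 0.53742064 -0.09506096  0.198     ]
spout [[ 0.53700238 -0.04990819  0.08      ]]
pan [0.52379379 0.18018146 0.036     ] [0.52350804 0.187918   0.036     ]
```

View pics/c2.png

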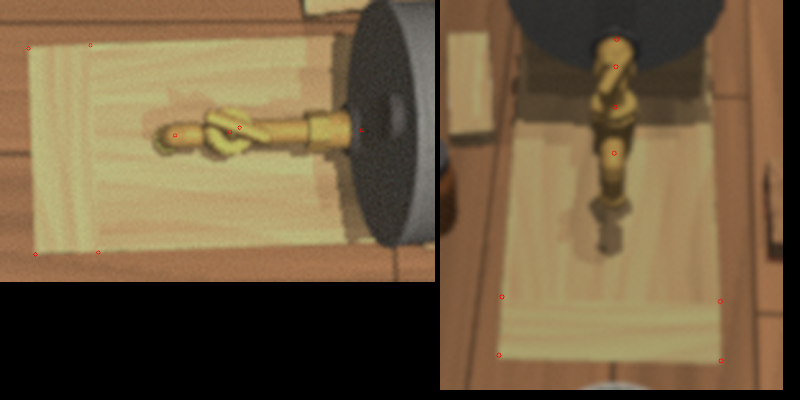

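The overlay fits. Drum origin is about (0.538,-0.095) with yaw 1.5°, the bar is about 62° anticlockwise of shut, and the pan is at about (0.524,0.183).

```bash
cat >> h.py <<'E'
from scipy.spatial.transform import Rotation as Ro
def st(target=None,jaw=None):
    "prints state; target TCP xyz and jaw yaw(deg, mod 180) -> shift in tool axes (mm) before turning, turn (rad)"
    o=get_obs(); R=Ro.from_quat(o['ee_rot']).as_matrix(); p=o['tcp_pos']
    yaw=np.degrees(np.arctan2(R[1,2],R[0,2]))
    print('t',round(o['time'],2),'p',p.round(4),'tilt',R[:,0].round(3),'jawyaw',round(yaw,1),'F',o['wrist_force'].round(1),'M',o['wrist_torque'].round(2),'w',round(o['grip_width'],4),'q1,q6',o['qpos'][[0,5]].round(2))
    if target is not None: print('shift',(R.T@(np.array(target)-p)*1000).round(1))
    if jaw is not None:
        d=(jaw-yaw+90)%180-90; print('turn about tool x',-np.radians(d).round(3),'or',-np.radians(d-180*np.sign(d)).round(3))
E
python3 -c "
from h import *
st((.538,-.095,.42),153)
print(Ro.from_quat(get_obs()['ee_rot']).as_matrix().round(3))"
```

```text
t 0.1 p [0.2165 0.5053 0.404 ] tilt [-0.001 -0.001 -1.   ] jawyaw 66.8 F [-0.3 -0.4 -0.2] M [-0.03  0.01  0.01] w 0.0857 q1,q6 [1.03 1.44]
shift [ -15.5 -532.  -425.2]
turn about tool x -1.504 or 1.637
[[-0.001 -0.919  0.394]
 [-0.001  0.394  0.919]
 [-1.     0.    -0.002]]
```

```bash
python3 -m crank '[[[-1,-38,-30,0,0.2],[-1,-38,-30,0,0.2],[-1,-38,-30,0,0.2],[-1,-38,-30,0,0.2],[-1,-38,-30,0,0.2],[-1,-38,-30,0,0.2],[-1,-38,-30,0,0.2],[-1,-38,-30,0,0.2],[-1,-38,-30,0,0.2],[-1,-38,-30,0,0.2],[-1,-38,-30,0,0.2],[-1,-38,-30,0,0.2]]]' 80
python3 -m crank '[[[0,0,0,-0.14,0.2],[0,0,0,-0.14,0.2],[0,0,0,-0.14,0.2],[0,0,0,-0.14,0.2],[0,0,0,-0.14,0.2],[0,0,0,-0.14,0.2],[0,0,0,-0.14,0.2],[0,0,0,-0.14,0.2],[0,0,0,-0.14,0.2],[0,0,0,-0.14,0.2],[0,0,0,-0.1,0.2],[0,0,0,0,0.2]]]'
python3 -c "
from h import *
st((.538,-.095,.42),153)"
```

```text
time: 1.3
tcp_pos: [0.4944, -0.0069, 0.4165]
ee_rot: [-0.389, 0.59, 0.389, 0.59]
wrist_force: [1.2, -0.2, -0.0]
grip_width: 0.0514
time: 2.5
tcp_pos: [0.4938, -0.0049, 0.4163]
ee_rot: [-0.687, 0.167, 0.687, 0.167]
wrist_force: [0.9, 1.2, 0.2]
grip_width: 0.0511
t 2.5 p [ 0.4938 -0.0049  0.4163] tilt [-0.001  0.    -1.   ] jawyaw 152.7 F [0.9 1.2 0.2] M [ 0.01 -0.03 -0.01] w 0.0511 q1,q6 [-0.16 -1.25]
shift [ -3.7  59.8 -80.6]
turn about tool x -0.005 or 3.137
```

```bash
python3 -m crank '[[[0,20,-27,0,0.2],[0,20,-27,0,0.2],[0,20,-27,0,0.2],[20,0,0,0,0.2],[20,0,0,0,0.2],[0,0,0,0,0.2]]]'
python3 - <<'E'
from h import *
st((.538,-.095,.344),153)
t=get_image('top');s=get_image('side')
a=cv2.resize(t[165:275,300:440],None,fx=3,fy=3,interpolation=cv2.INTER_CUBIC);b=cv2.resize(s[90:200,240:360],None,fx=3,fy=3,interpolation=cv2.INTER_CUBIC)
cv2.imwrite('pics/c3.png',np.hstack([a,b])[:,:,::-1])
E
```

```text
time: 3.1
tcp_pos: [0.5374, -0.0954, 0.3738]
ee_rot: [-0.685, 0.167, 0.689, 0.168]
wrist_force: [-0.5, -0.2, -0.4]
grip_width: 0.051
t 3.1 p [ 0.5374 -0.0954  0.3738] tilt [-0.005  0.002 -1.   ] jawyaw 152.6 F [-0.5 -0.2 -0.4] M [-0.02  0.08 -0.  ] w 0.051 q1,q6 [-0.31 -1.4 ]
shift [29.8 -0.6 -0.5]
turn about tool x -0.007 or 3.135
```

View pics/c3.png

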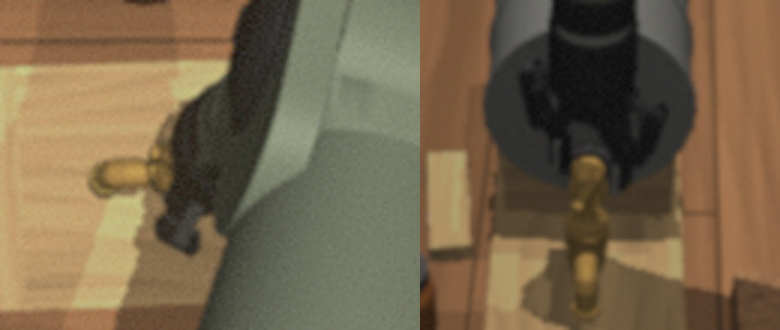

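Side view: the fingers straddle the bar at (588,175) in the crop. Now I descend and close.

```bash
python3 -m crank '[[[10,0,0,0,0.2],[10,0,0,0,0.2],[9,0,0,0,0.2],[0,0,0,0,0.2]]]' 
python3 -c "
from h import *
st((.538,-.095,.344),153)"
python3 -m crank '[[[0,0,0,0,-1],[0,0,0,0,-1],[0,0,0,0,-1],[0,0,0,0,-1],[0,0,0,0,-1]]]' 80
python3 -c "
from h import *
st((.538,-.095,.344),153)"
```

```text
time: 3.6
tcp_pos: [0.5379, -0.0951, 0.3461]
ee_rot: [-0.686, 0.166, 0.688, 0.167]
wrist_force: [0.2, 0.5, -0.7]
grip_width: 0.0514
t 3.6 p [ 0.5379 -0.0951  0.3461] tilt [-0.002  0.001 -1.   ] jawyaw 152.8 F [ 0.2  0.5 -0.7] M [0.04 0.06 0.01] w 0.0514 q1,q6 [-0.31 -1.41]
shift [ 2.1 -0.1 -0.1]
turn about tool x -0.004 or 3.137
time: 4.1
tcp_pos: [0.5383, -0.0952, 0.3479]
ee_rot: [-0.687, 0.166, 0.687, 0.167]
wrist_force: [-2.3, 1.5, 1.6]
grip_width: 0.0101
t 4.1 p [ 0.5383 -0.0952  0.3479] tilt [-0.  0. -1.] jawyaw 152.8 F [-2.3  1.5  1.6] M [ 0.34  0.47 -0.04] w 0.0101 q1,q6 [-0.31 -1.41]
shift [ 3.9 -0.1  0.4]
turn about tool x -0.004 or 3.137
```

```bash
python3 -m crank '[[[2,0,0,0,-1],[0,0,0,0,-1]]]' 110
python3 -c "
from h import *
st()"
python3 -m crank '[[[2,0,0,0,-1],[0,0,0,0,-1]]]' 
python3 -c "
from h import *
st()"
```

```text
time: 4.3
tcp_pos: [0.5383, -0.0952, 0.3472]
ee_rot: [0.688, -0.166, -0.687, -0.167]
wrist_force: [-4.7, 2.6, 11.3]
grip_width: 0.0093
t 4.3 p [ 0.5383 -0.0952  0.3472] tilt [ 0.001 -0.    -1.   ] jawyaw 152.8 F [-4.7  2.6 11.3] M [0.59 1.19 0.04] w 0.0093 q1,q6 [-0.31 -1.41]
time: 4.5
tcp_pos: [0.5383, -0.0951, 0.3466]
ee_rot: [0.688, -0.166, -0.687, -0.166]
wrist_force: [-8.8, 2.7, 20.3]
grip_width: 0.0094
t 4.5 p [ 0.5383 -0.0951  0.3466] tilt [ 0.002 -0.    -1.   ] jawyaw 152.8 F [-8.8  2.7 20.3] M [0.79 1.92 0.08] w 0.0094 q1,q6 [-0.31 -1.41]
```

```bash
python3 -m crank '[[[0.3,0,0,0.1,-1],[0.3,0,0,0.1,-1],[0.3,0,0,0.1,-1]]]'
python3 -c "
from h import *
st()"
```

```text
time: 4.8
tcp_pos: [0.5379, -0.0948, 0.3456]
ee_rot: [0.655, -0.268, -0.654, -0.268]
wrist_force: [-9.1, 5.1, 22.9]
grip_width: 0.0094
t 4.8 p [ 0.5379 -0.0948  0.3456] tilt [ 0.001  0.    -1.   ] jawyaw 135.4 F [-9.1  5.1 22.9] M [0.96 2.24 0.56] w 0.0094 q1,q6 [-0.31 -1.1 ]
```

```bash
python3 -m crank '[[[0.2,0,0,0.13,-1],[0.2,0,0,0.13,-1],[0.2,0,0,0.13,-1],[0.2,0,0,0.13,-1],[0.2,0,0,0.13,-1],[0.2,0,0,0.12,-1],[0,0,0,0,-1]]]'
python3 -c "
from h import *
st(jaw=91.5)"
```

```text
time: 5.5
tcp_pos: [0.5374, -0.0939, 0.3439]
ee_rot: [-0.505, 0.493, 0.507, 0.494]
wrist_force: [-10.5, 8.0, 21.3]
grip_width: 0.0087
t 5.5 p [ 0.5374 -0.0939  0.3439] tilt [-0.001  0.003 -1.   ] jawyaw 91.4 F [-10.5   8.   21.3] M [ 1.71  2.32 -0.07] w 0.0087 q1,q6 [-0.31 -0.33]
turn about tool x -0.001 or 3.14
```

```bash
python3 -m crank '[[[0.2,0.5,0.5,0.12,-1],[0.2,0.5,0.5,0.12,-1],[0.2,0,0,0.12,-1],[0.1,0,0,-0.12,-1],[0.1,0,0,-0.12,-1],[0.1,0,0,-0.12,-1],[0.1,0,0,-0.12,-1],[0.1,0,0,-0.12,-1],[0.1,0,0,0.12,-1],[0.1,0,0,0.12,-1],[0,0,0,0,-1]]]'
python3 -c "
from h import *
st(jaw=91.5)"
```

```text
time: 6.6
tcp_pos: [0.5369, -0.0933, 0.3435]
ee_rot: [-0.506, 0.493, 0.506, 0.494]
wrist_force: [-11.0, 6.2, 24.8]
grip_width: 0.0089
t 6.6 p [ 0.5369 -0.0933  0.3435] tilt [ 0.001  0.001 -1.   ] jawyaw 91.4 F [-11.    6.2  24.8] M [1.34 2.28 0.06] w 0.0089 q1,q6 [-0.31 -0.33]
turn about tool x -0.001 or 3.14
```

```bash
python3 -m crank '[[[0.1,0,0,-0.12,-1],[0.1,0,0,-0.12,-1],[0.1,0,0,-0.12,-1],[0.1,0,0,0.12,-1],[0.1,0,0,0.12,-1],[0.1,0,0,0.12,-1],[0.1,0,0,0.12,-1],[0,0,0,0.12,-1],[0,0,0,-0.12,-1],[0,0,0,-0.12,-1],[0,0,0,0,-1]]]'
python3 -c "
from h import *
st(jaw=91.5)"
python3 -m crank '[[[-2,0,0,0,-1],[-1.5,0,0,0,-1],[0,0,0,0,-1]]]'
python3 -c "
from h import *
st(jaw=91.5)"
```

```text
time: 7.7
tcp_pos: [0.5368, -0.0934, 0.3435]
ee_rot: [0.507, -0.492, -0.507, -0.494]
wrist_force: [-12.4, 6.3, 30.0]
grip_width: 0.0087
t 7.7 p [ 0.5368 -0.0934  0.3435] tilt [ 0.002  0.001 -1.   ] jawyaw 91.6 F [-12.4   6.3  30. ] M [1.39 2.7  0.13] w 0.0087 q1,q6 [-0.31 -0.34]
turn about tool x 0.001 or -3.14
time: 8.0
tcp_pos: [0.5371, -0.0935, 0.3436]
ee_rot: [-0.506, 0.493, 0.507, 0.494]
wrist_force: [-4.2, 4.9, 7.9]
grip_width: 0.0091
t 8.0 p [ 0.5371 -0.0935  0.3436] tilt [-0.     0.002 -1.   ] jawyaw 91.5 F [-4.2  4.9  7.9] M [1.06 1.01 0.17] w 0.0091 q1,q6 [-0.31 -0.33]
turn about tool x 0.0 or -3.142
```

```bash
python3 -m crank '[[[-1,0,0,0,-0.3],[0,0,0,0,-0.1],[0,0,0,0,0],[0,0,0,0,0],[-15,0,0,0,0],[-30,0,0,0,0],[-20,0,30,0,0],[0,0,45,0,0],[0,0,45,0,0],[0,0,45,0,0],[0,0,45,0,0],[0,0,45,0,0]]]'
python3 - <<'E'
from h import *
st((.522,.29,.35),1.5)
t=get_image('top');s=get_image('side')
cv2.imwrite('pics/t4.png',t[:,:,::-1]);cv2.imwrite('pics/s4.png',s[:,:,::-1])
a=cv2.resize(t[175:275,215:435],None,fx=2.2,fy=2.2,interpolation=cv2.INTER_CUBIC)
a=cv2.resize(t[190:250,320:420],None,fx=4,fy=4,interpolation=cv2.INTER_CUBIC);b=cv2.resize(s[125:205,255:335],None,fx=4.8,fy=4.8,interpolation=cv2.INTER_CUBIC)
c=np.zeros((384,800,3),np.uint8);c[:a.shape[0],:a.shape[1]]=a;c[:,410:410+384]=b
cv2.imwrite('pics/c4.png',c[:,:,::-1])
E
```

```text
time: 9.2
tcp_pos: [0.531, 0.1622, 0.4092]
ee_rot: [0.506, -0.494, -0.506, -0.494]
wrist_force: [-0.5, 0.1, 0.3]
grip_width: 0.0427
t 9.2 p [0.531  0.1622 0.4092] tilt [ 0.001 -0.    -1.   ] jawyaw 91.4 F [-0.5  0.1  0.3] M [-0.02 -0.05 -0.04] w 0.0427 q1,q6 [0.16 0.14]
shift [ 59.2   5.9 128. ]
turn about tool x 1.569 or -1.572
```

View pics/c4.png

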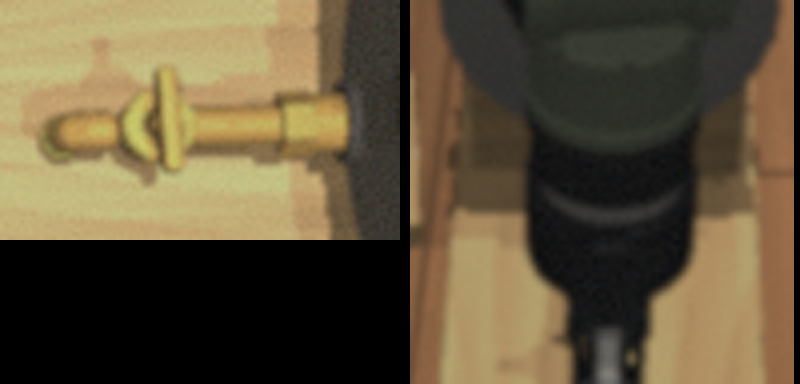

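The bar is now nearly square across the pipe. I'll move clear behind the pan, then measure its angle and the gap.

```bash
python3 -m crank '[[[0,2,45,0,0],[0,2,45,0,0],[0,2,45,0,0]]]'
python3 -m crank '[[[0,0,0,0.14,0],[0,0,0,0.14,0],[0,0,0,0.14,0],[0,0,0,0.14,0],[0,0,0,0.14,0],[0,0,0,0.14,0],[0,0,0,0.14,0],[0,0,0,0.14,0],[0,0,0,0.14,0],[0,0,0,0.14,0],[0,0,0,0.14,0],[0,0,0,0.03,0]]]'
python3 - <<'E'
from h import *
st((.522,.29,.35),1.5)
T=np.mean([get_image('top').astype(float) for _ in range(6)],0).astype(np.uint8)
S=np.mean([get_image('side').astype(float) for _ in range(6)],0).astype(np.uint8)
cv2.imwrite('pics/t5.png',T[:,:,::-1]);cv2.imwrite('pics/s5.png',S[:,:,::-1])
a=cv2.resize(T[200:240,340:380],None,fx=10,fy=10,interpolation=cv2.INTER_CUBIC);b=cv2.resize(S[135:175,275:315],None,fx=10,fy=10,interpolation=cv2.INTER_CUBIC)
cv2.imwrite('pics/c5.png',np.hstack([a,b])[:,:,::-1])
E
```

```text
time: 9.6
tcp_pos: [0.522, 0.296, 0.4091]
ee_rot: [0.506, -0.494, -0.506, -0.494]
wrist_force: [1.2, -0.7, -1.2]
grip_width: 0.0424
time: 10.8
tcp_pos: [0.5222, 0.2945, 0.409]
ee_rot: [-0.008, 0.707, 0.008, 0.707]
wrist_force: [-0.4, -0.7, 0.6]
grip_width: 0.0429
t 10.8 p [0.5222 0.2945 0.409 ] tilt [ 0.    -0.001 -1.   ] jawyaw 1.3 F [-0.4 -0.7  0.6] M [0.04 0.01 0.03] w 0.0429 q1,q6 [0.39 1.94]
shift [59.  -4.5 -0.3]
turn about tool x -0.004 or 3.137
```

View pics/c5.png

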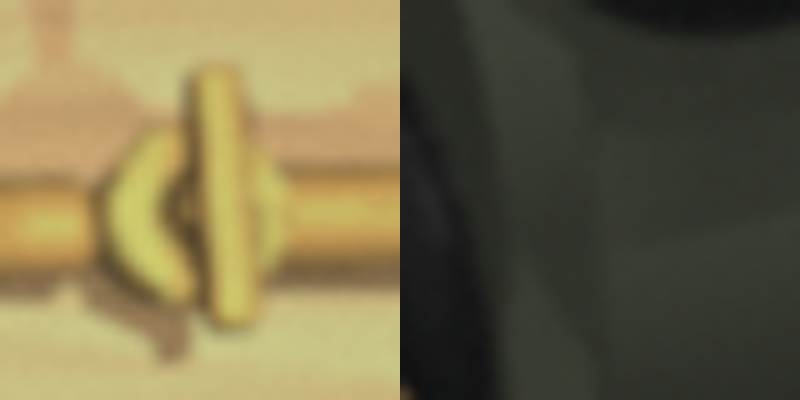

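Run:
```python
from h import *
for (a,b,c,d) in [(215,68,238,322),(195,75,209,315),(239,72,258,315)]:
  p,q=[unproj('top',340+x/10-.5,200+y/10-.5,.194) for x,y in((a,b),(c,d))]
  e=p-q; print(np.degrees(np.arctan2(e[1],e[0])),np.linalg.norm(e),(p+q)/2)
# drum yaw from long edges of the board & pipe in averaged top picture
T=cv2.imread('pics/t5.png')
for nm,y0,y1,z in(('up',178,192,.01),('lo',260,275,.01)):
  pts=[]
  for u in range(305,395,3):
    col=cv2.GaussianBlur(T,(5,5),1)[y0:y1,u].astype(float).sum(1); g=abs(np.diff(col)); v=(g**2@np.arange(len(g)))/(g**2).sum()+y0+.5
    pts.append(unproj('top',u,v,z)[:2])
  pts=np.array(pts); k=np.polyfit(pts[:,1],pts[:,0],1); r=np.polyval(k,pts[:,1])-pts[:,0]; m=abs(r)<.002; k=np.polyfit(pts[m,1],pts[m,0],1); print(nm,k,'yaw',np.degrees(-np.arctan(k[0])),m.sum(),r.std())
```

```text
3.859920045543168 0.05347210766295893 [ 0.53930149 -0.09380125  0.194     ]
2.0492421145427437 0.05042656066731215 [ 0.53932544 -0.0886595   0.194     ]
3.1282676114595835 0.051121437710659266 [ 0.53958275 -0.09843028  0.194     ]
up [-0.02413236  0.63913763] yaw 1.3824138485049426 30 0.0004444304876210488
lo [-0.02867362  0.43599446] yaw 1.6424274038628368 30 0.0003336510897609404
```

```bash
python3 -m crank '[[[0,15,-40,0,0],[0,15,-40,0,0],[0,15,-40,0,0],[0,15,-40,0,0],[0,15,-40,0,0],[0,15,-40,0,0],[0,0,0,0,0]]]'
python3 - <<'E'
from h import *
st()
S=np.mean([get_image('side').astype(float) for _ in range(8)],0).astype(np.uint8)[:,:,::-1]
cv2.imwrite('pics/s6.png',S)
S0=cv2.imread('pics/s0.png') if 0 else cv2.imread('pics/side0.png')
sc=9
def ann(I,gap,yaw):
  c=cv2.resize(I[140:195,275:319],None,fx=sc,fy=sc,interpolation=cv2.INTER_CUBIC)
  th=np.radians(np.arange(0,360,8)); ctr=np.array([.5385,-.0945,0])
  def ring(r,z,col):
    P=ctr+np.c_[r*np.cos(th),r*np.sin(th),0*th+z]
    for u,v in proj('side',P): cv2.circle(c,(int((u-275+.5)*sc),int((v-140+.5)*sc)),1,col,-1)
  ring(.0205,.15,(0,0,255)); ring(.0195,.15+gap,(255,0,0)); ring(.0195,.155+gap,(0,255,0))
  y=np.radians(yaw);B=np.array([[np.cos(y),np.sin(y),0],[-np.sin(y),np.cos(y),0],[0,0,1]])
  P=[ctr+np.array([a*.028,b*.0055,.15+gap+.043])@B for a,b in((1,1),(1,-1),(-1,-1),(-1,1))]
  for u,v in proj('side',P): cv2.circle(c,(int((u-275+.5)*sc),int((v-140+.5)*sc)),3,(255,255,0),1)
  return c
cv2.imwrite('pics/c6.png',np.hstack([ann(S0,.005,63),ann(S,.001,2)]))
E
```

```text
time: 12.1
tcp_pos: [0.2753, 0.3798, 0.4093]
ee_rot: [-0.011, 0.708, 0.011, 0.706]
wrist_force: [1.1, -0.6, 0.2]
grip_width: 0.0428
t 12.1 p [0.2753 0.3798 0.4093] tilt [-0.002  0.    -1.   ] jawyaw 1.8 F [ 1.1 -0.6  0.2] M [-0.01 -0.08  0.05] w 0.0428 q1,q6 [0.79 2.32]
```

View pics/c6.png

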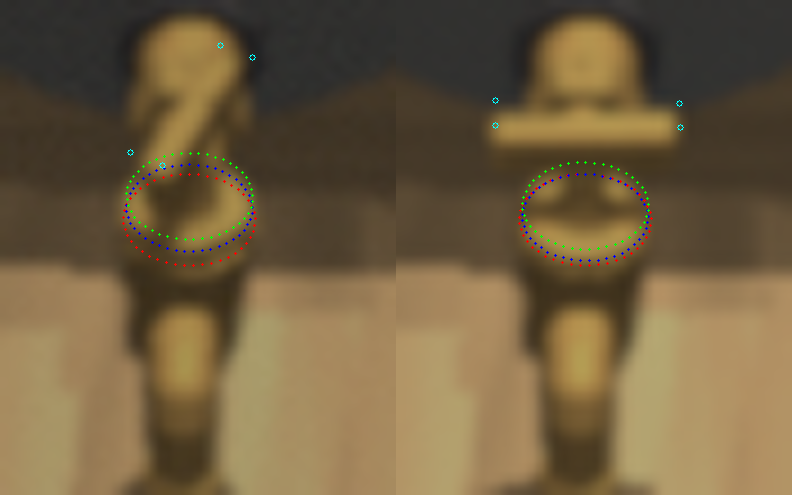

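Run:
```python
from h import *
a=cv2.imread('pics/side0.png').astype(float).sum(2);b=cv2.imread('pics/s6.png').astype(float).sum(2)
for n,u0,u1 in(('mid',292,300),('left',288,293),('right',299,304)):
  print(n);
  for I in(a,b): print([int(x) for x in I[158:180,u0:u1].mean(1)])
d=proj('side',[[.5385,-.078,.155],[.5385,-.078,.159]]);print(d)
```

```text
mid
[250, 218, 193, 188, 198, 220, 258, 285, 282, 240, 202, 204, 192, 150, 137, 155, 220, 289, 318, 325, 326, 327]
[173, 211, 246, 238, 205, 200, 251, 325, 380, 380, 318, 237, 201, 161, 144, 166, 237, 310, 340, 346, 348, 350]
left
[234, 211, 214, 237, 262, 279, 273, 229, 187, 179, 174, 155, 152, 167, 182, 194, 198, 208, 219, 230, 236, 264]
[168, 202, 252, 269, 229, 208, 259, 314, 316, 275, 221, 185, 169, 176, 195, 206, 213, 224, 235, 244, 251, 282]
right
[186, 222, 270, 306, 325, 332, 324, 291, 239, 218, 224, 213, 203, 217, 229, 237, 256, 277, 292, 308, 324, 352]
[164, 189, 237, 262, 234, 216, 262, 314, 318, 283, 233, 208, 210, 230, 242, 255, 273, 295, 311, 328, 347, 373]
[[295.32211252 166.69023841]
 [295.34633579 165.64333492]]
```

The side view shows the bar level and square from (490,128) to (680,128). The collar has dropped 1.1 px or more, which is about 4 mm, so it sits at or near the rim. Next, the pan.

```bash
python3 -m crank '[[[0,-16,41,0,0],[0,-16,41,0,0],[0,-16,41,0,0],[0,-16,41,0,0],[0,-16,41,0,0],[0,-16,41,0,0],[0,0,0,0,0]]]'
python3 -c "
from h import *
st((.522,.285,.192),1.5)"
```

```text
time: 13.2
tcp_pos: [0.5329, 0.2866, 0.408]
ee_rot: [-0.007, 0.706, 0.007, 0.708]
wrist_force: [-0.6, 1.3, 0.2]
grip_width: 0.0429
t 13.2 p [0.5329 0.2866 0.408 ] tilt [ 0.002 -0.001 -1.   ] jawyaw 1.1 F [-0.6  1.3  0.2] M [-0.01  0.04 -0.03] w 0.0429 q1,q6 [0.37 1.92]
shift [216.   -1.2 -11.4]
turn about tool x -0.007 or 3.135
```

```bash
python3 -m crank '[[[20,0,-11,0,0],[40,0,0,0,0],[40,0,0,0,0],[40,0,0,0,0],[40,0,0,0,0],[25,0,0,0,0],[11,0,0,0,0],[0,0,0,0,0]]]'
python3 - <<'E'
from h import *
st((.522,.285,.192),1.5)
t=get_image('top');s=get_image('side')
a=cv2.resize(t[150:300,130:330],None,fx=2,fy=2);b=cv2.resize(s[220:370,230:430],None,fx=2,fy=2)
cv2.imwrite('pics/c7.png',np.hstack([a,b])[:,:,::-1])
E
```

```text
time: 14.0
tcp_pos: [0.5161, 0.2888, 0.1917]
ee_rot: [-0.009, 0.708, 0.009, 0.706]
wrist_force: [0.6, 0.4, 0.2]
grip_width: 0.0428
t 14.0 p [0.5161 0.2888 0.1917] tilt [-0.003 -0.001 -1.   ] jawyaw 1.5 F [0.6 0.4 0.2] M [-0.02 -0.05 -0.  ] w 0.0428 q1,q6 [0.39 1.93]
shift [-0.4 -4.   5.7]
turn about tool x -0.001 or 3.141
```

View pics/c7.png

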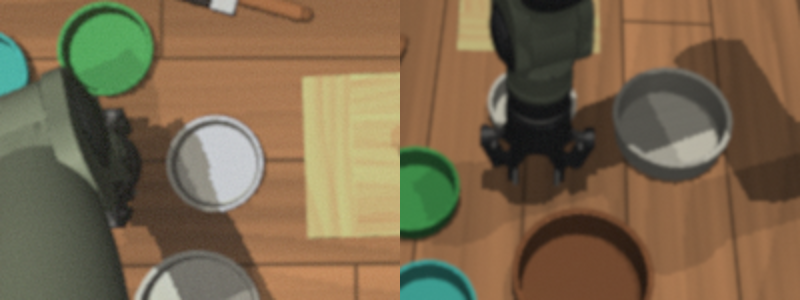

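Top view: the fingers (crop 120,165) are behind the pan (crop 216,163), and nothing else is close. Pushing now.

```bash
python3 -m crank '[[[0,-10,6,0,0],[0,-10,0,0,0],[0,-10,0.5,0,0],[0,-10,0.5,0,0],[0,-10,0.5,0,0],[0,-10,0.5,0,0],[0,-10,0.5,0,0],[0,-10,0.5,0,0],[0,0,0,0,0]]]'
python3 -c "
from h import *
st((.535,.022,.192),1.5)"
```

```text
time: 15.0
tcp_pos: [0.528, 0.208, 0.193]
ee_rot: [-0.009, 0.707, 0.008, 0.707]
wrist_force: [-0.6, -0.2, -0.3]
grip_width: 0.0429
t 15.0 p [0.528 0.208 0.193] tilt [-0.    -0.001 -1.   ] jawyaw 1.4 F [-0.6 -0.2 -0.3] M [0.03 0.   0.03] w 0.0429 q1,q6 [0.25 1.79]
shift [   1.2 -186.2    2.5]
turn about tool x -0.002 or 3.14
```

```bash
python3 -m crank '[[[0,-10,0,0,0],[0,-10,0,0,0],[0,-10,0,0,0],[0,-10,0.5,0,0],[0,-10,0.5,0,0],[0,-10,0.5,0,0],[0,-10,0.5,0,0],[0,-10,0.5,0,0],[0,0,0,0,0]]]'
python3 - <<'E'
from h import *
st((.535,.022,.192),1.5)
t=get_image('top');s=get_image('side')
a=cv2.resize(t[150:300,200:400],None,fx=2,fy=2);b=cv2.resize(s[120:320,200:400],None,fx=2,fy=2)
a=cv2.copyMakeBorder(a,0,100,0,0,cv2.BORDER_CONSTANT)
cv2.imwrite('pics/c8.png',np.hstack([a,b])[:,:,::-1])
E
```

```text
time: 15.9
tcp_pos: [0.5327, 0.1282, 0.1931]
ee_rot: [-0.009, 0.707, 0.008, 0.707]
wrist_force: [-0.0, 0.8, 0.2]
grip_width: 0.0427
t 15.9 p [0.5327 0.1282 0.1931] tilt [ 0.    -0.001 -1.   ] jawyaw 1.4 F [-0.   0.8  0.2] M [-0.02  0.01 -0.06] w 0.0427 q1,q6 [0.1  1.65]
shift [   1.2 -106.2   -0.3]
turn about tool x -0.002 or 3.14
```

View pics/c8.png

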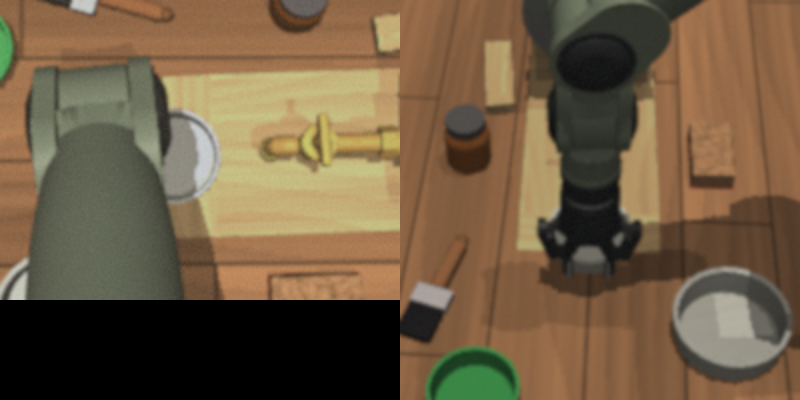

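The pan is climbing the bevel on course, with its front edge at crop (220,155). I'll go on more slowly.

```bash
python3 -m crank '[[[0,-7,0.2,0,0],[0,-7,0.2,0,0],[0,-7,0.2,0,0],[0,-7,0.2,0,0],[0,-7,0.2,0,0],[0,-7,0.2,0,0],[0,-7,0.2,0,0],[0,-7,0.2,0,0],[0,-6,0.2,0,0],[0,-5,0.2,0,0],[0,-4,0.2,0,0],[0,0,0,0,0]]]'
python3 - <<'E'
from h import *
st((.535,.022,.192),1.5)
t=get_image('top');s=get_image('side')
a=cv2.resize(t[170:270,220:420],None,fx=2,fy=2);b=cv2.resize(s[120:320,200:400],None,fx=2,fy=2)
a=cv2.copyMakeBorder(a,0,200,0,0,cv2.BORDER_CONSTANT)
cv2.imwrite('pics/c9.png',np.hstack([a,b])[:,:,::-1])
E
```

```text
time: 17.2
tcp_pos: [0.5365, 0.0579, 0.1929]
ee_rot: [-0.009, 0.707, 0.008, 0.707]
wrist_force: [0.3, 0.5, 0.6]
grip_width: 0.0427
t 17.2 p [0.5365 0.0579 0.1929] tilt [-0.    -0.001 -1.   ] jawyaw 1.4 F [0.3 0.5 0.6] M [-0.02  0.03 -0.01] w 0.0427 q1,q6 [-0.03  1.52]
shift [  0.9 -35.9  -2.4]
turn about tool x -0.001 or 3.14
```

View pics/c9.png

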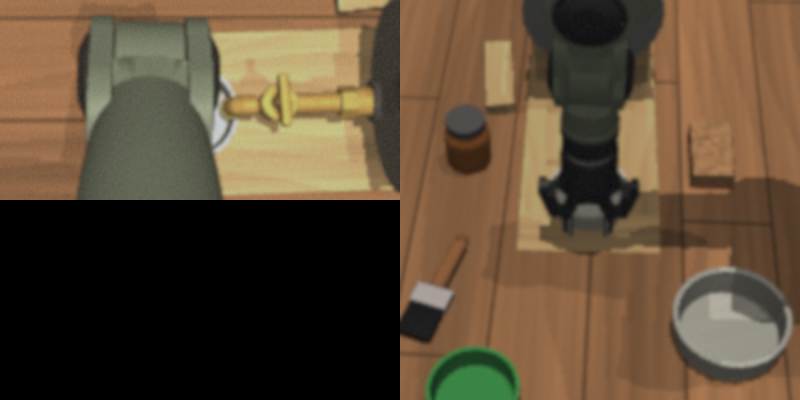

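```bash
python3 -c "
from h import *
print(unproj('top',338.5,227.5,.046))"
python3 -m crank '[[[0,-6,0,0,0],[0,-6,0,0,0],[0,-6,0,0,0],[0,-5,0,0,0],[0,-4,0,0,0],[0,-3,0,0,0],[0,-2,0,0,0],[0,0,0,0,0]]]'
python3 -c "
from h import *
st((.535,.022,.192),1.5)"
python3 -m crank '[[[0,15,0,0,0],[0,30,0,0,0],[-10,40,0,0,0],[-30,30,0,0,0],[-40,0,0,0,0],[-40,0,-20,0,0],[-40,10,-40,0,0],[-30,10,-45,0,0],[0,10,-45,0,0],[0,15,-45,0,0],[0,15,-45,0,0],[0,15,-45,0,0]]]'
python3 - <<'E'
from h import *
st()
T=np.mean([get_image('top').astype(float) for _ in range(4)],0).astype(np.uint8)[:,:,::-1]
S=np.mean([get_image('side').astype(float) for _ in range(4)],0).astype(np.uint8)[:,:,::-1]
cv2.imwrite('pics/tf.png',T);cv2.imwrite('pics/sf.png',S)
a=crop(T,200,110,260,220,1.5);b=crop(S,190,110,190,165,2.0)
b=b[:330]
cv2.imwrite('pics/c10.png',np.hstack([a,b]))
E
```

```text
[ 0.53186484 -0.06180254  0.046     ]
time: 18.1
tcp_pos: [0.5374, 0.0264, 0.1931]
ee_rot: [-0.009, 0.707, 0.009, 0.707]
wrist_force: [-0.1, 1.0, -0.3]
grip_width: 0.0428
t 18.1 p [0.5374 0.0264 0.1931] tilt [ 0. -0. -1.] jawyaw 1.5 F [-0.1  1.  -0.3] M [-0.01  0.07 -0.02] w 0.0428 q1,q6 [-0.09  1.46]
shift [ 1.1 -4.3 -2.6]
turn about tool x -0.001 or 3.141
time: 19.3
tcp_pos: [0.2546, 0.2079, 0.3753]
ee_rot: [-0.009, 0.707, 0.009, 0.707]
wrist_force: [0.5, 1.4, 1.0]
grip_width: 0.0424
t 19.3 p [0.2546 0.2079 0.3753] tilt [ 0.001  0.001 -1.   ] jawyaw 1.5 F [0.5 1.4 1. ] M [0.1  0.01 0.03] w 0.0424 q1,q6 [0.46 2.  ]
```

View pics/c10.png

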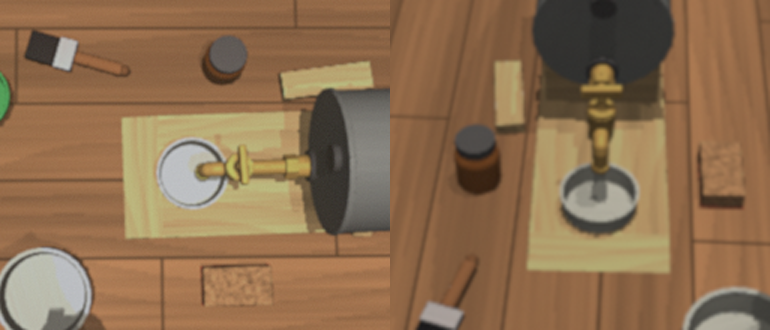

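Run:
```python
from h import *
print(unproj('top',200+193/1.5,110+173/1.5,.046),unproj('side',190+209/2,110+84.,.046))
a=cv2.imread('pics/s6.png').astype(float).sum(2);b=cv2.imread('pics/sf.png').astype(float).sum(2)
for I in(a,b): print([int(x) for x in I[150:174,292:300].mean(1)])
```

```text
[ 0.53720667 -0.03832282  0.046     ] [ 0.53901467 -0.07625124  0.046     ]
[287, 253, 325, 391, 389, 320, 211, 165, 173, 211, 246, 238, 205, 200, 251, 325, 380, 380, 318, 237, 201, 161, 144, 166]
[286, 251, 325, 389, 387, 319, 210, 163, 171, 210, 245, 238, 204, 199, 251, 324, 377, 378, 316, 236, 201, 159, 144, 165]
```

The pan stands 12 mm short of the spout centre, though the mouth is well inside it. There is room for a gentle nudge of about 8 mm.

```bash
python3 -m crank '[[[0,-15,45,0,0],[0,-15,45,0,0],[0,-15,45,0,0],[0,-10,45,0,0],[30,-10,45,0,0],[30,-10,40,0,0],[40,-10,17,0,0],[40,-10,0,0,0],[30,0,0,0,0],[11,0,0,0,0],[0,0,0,0,0]]]'
python3 -c "
from h import *
st((.537,.018,.193),1.5)"
```

```text
time: 20.8
tcp_pos: [0.536, 0.1199, 0.1957]
ee_rot: [-0.009, 0.708, 0.009, 0.706]
wrist_force: [-1.2, 0.5, -0.3]
grip_width: 0.0428
t 20.8 p [0.536  0.1199 0.1957] tilt [-0.004 -0.    -1.   ] jawyaw 1.4 F [-1.2  0.5 -0.3] M [ 0.05 -0.02  0.02] w 0.0428 q1,q6 [0.09 1.63]
shift [   2.7 -101.9   -1.5]
turn about tool x -0.001 or 3.14
```

```bash
python3 -m crank '[[[1,-22,0,0,0],[1,-22,0,0,0],[1,-20,0,0,0],[0,-14,0,0,0],[0,-7,0,0,0],[0,-5,0,0,0],[0,-5,0,0,0],[0,-4,0,0,0],[0,-2,0,0,0],[0,0,0,0,0]]]'
python3 -c "
from h import *
st((.537,.018,.193),1.5)"
python3 -m crank '[[[0,15,0,0,0],[0,30,0,0,0],[-10,40,0,0,0],[-30,30,0,0,0],[-40,0,0,0,0],[-40,0,-20,0,0],[-40,10,-40,0,0],[-30,10,-45,0,0],[0,10,-45,0,0],[0,15,-45,0,0],[0,15,-45,0,0],[0,15,-45,0,0]]]'
python3 -m crank '[[[0,0,0,0,0],[0,0,0,0,0],[0,0,0,0,0]]]'
python3 - <<'E'
from h import *
st()
T=np.mean([get_image('top').astype(float) for _ in range(4)],0).astype(np.uint8)[:,:,::-1]
S=np.mean([get_image('side').astype(float) for _ in range(4)],0).astype(np.uint8)[:,:,::-1]
cv2.imwrite('pics/tg.png',T);cv2.imwrite('pics/sg.png',S)
cv2.imwrite('pics/c11.png',np.hstack([crop(T,290,175,100,100,4),crop(S,245,130,100,100,4)]))
for f in('s6','sg'):print([int(x) for x in cv2.imread(f'pics/{f}.png').astype(float).sum(2)[150:174,292:300].mean(1)])
E
```

```text
time: 21.8
tcp_pos: [0.5389, 0.0197, 0.1944]
ee_rot: [-0.009, 0.707, 0.009, 0.707]
wrist_force: [-0.3, 0.4, 0.3]
grip_width: 0.0423
t 21.8 p [0.5389 0.0197 0.1944] tilt [-0. -0. -1.] jawyaw 1.5 F [-0.3  0.4  0.3] M [0.05 0.12 0.03] w 0.0423 q1,q6 [-0.1   1.44]
shift [ 1.4 -1.7 -2. ]
turn about tool x -0.0 or 3.142
time: 23.0
tcp_pos: [0.2562, 0.2008, 0.3766]
ee_rot: [-0.009, 0.707, 0.009, 0.707]
wrist_force: [0.3, 1.3, -0.1]
grip_width: 0.0425
time: 23.3
tcp_pos: [0.259, 0.2007, 0.3769]
ee_rot: [-0.009, 0.707, 0.01, 0.708]
wrist_force: [-0.2, -0.5, 0.4]
grip_width: 0.0425
t 23.3 p [0.259  0.2007 0.3769] tilt [ 0.001  0.    -1.   ] jawyaw 1.5 F [-0.2 -0.5  0.4] M [-0.04 -0.03  0.01] w 0.0425 q1,q6 [0.43 1.98]
[287, 253, 325, 391, 389, 320, 211, 165, 173, 211, 246, 238, 205, 200, 251, 325, 380, 380, 318, 237, 201, 161, 144, 166]
[287, 252, 324, 389, 387, 318, 210, 164, 172, 210, 246, 238, 203, 200, 250, 323, 377, 378, 316, 235, 201, 161, 143, 164]
```

View pics/c11.png

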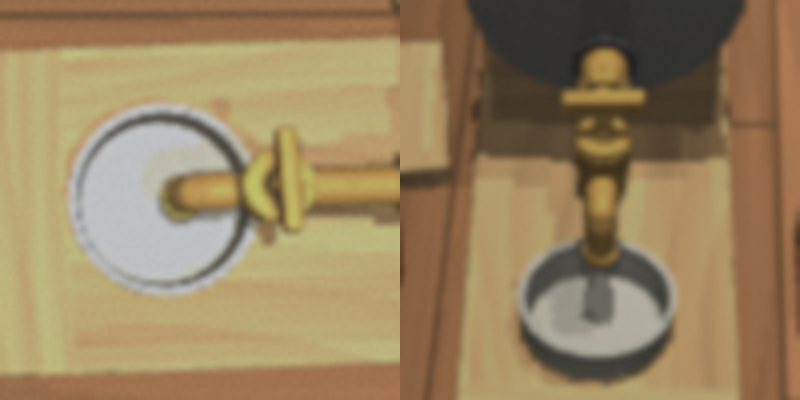

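The pan is under the spout: its rim centre is at crop (162,200), which is y ≈ -0.042 against -0.050 for the spout. The key is unchanged, so I'm handing in.

```bash
python3 -c "
from workcell import ctrl
print(ctrl.sign_off())"
```

```text
the job is handed in; nothing more can be done
None
```

The tap is shut and the pan is under the spout. I handed the job in at about 23.7 s, with the arm clear and touching nothing.

- **Key:** I turned it about 61° clockwise while pressing with 20–30 N, then rocked it until it stopped sinking. The tool went down about 4.4 mm, and the collar moved at least 1.1 px in the side view, which is about 4 mm. From that I infer 0–1 mm left under the collar. I could not measure the gap directly.
- **Bar angle:** It is square across the pipe to within about 0–2.5°. The measurements disagreed slightly: gripper heading 0°, top picture 0.5–2.4° anticlockwise, and level in the side view. The key looked the same in the side pictures before and after the pan was moved.
- **Pan:** I picked the smaller grey one and pushed it up the bevel in two pushes, because the first left it 12 mm short. Its centre is now about 8 mm short of the spout's axis, with the mouth well inside the rim.
- **Other things on the bench:** Nothing else was touched on purpose. In the last wide pictures the jar, brush, cork block and offcut looked unmoved. I did not measure them.
- **Picture budget:** I viewed 12 pictures, two over the 10.

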